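# Seat a tapered insert in a mixer cup and check that it rocks free

## Task

Take the blue-capped tapered tube insert from its stand, set it into the matching cup of the white bench mixer and press it gently home, until the sprung cup gives by about 3 mm but does not bottom out. Then, keeping it seated, rock it on the cup's pivot towards the red mark and then the other way, about 7 degrees each, to check that it swings free without hitting the end stops. Finally let go and leave it standing upright in the cup, with everything else left where it was.

Things in the scene. Friction and masses are not known exactly. Their poses are not given: they have to be found in the camera images.
- cone: the tapered insert to seat, 150 to 350 g: aluminium cone, 24 mm wide at its flat foot, 52 mm wide 38 mm above it, then a 5 mm thick rim, then a blue cylindrical cap to grip, 26 mm in diameter, from 43 to 80 mm above the foot. Origin: centre of the foot; z up along its axis. It starts upright in one of the stand's two rings.
- spare: bystander: a similar insert with a white cap and a slimmer taper (28 mm foot, 42 mm rim, 80 mm tall), in the other ring of the stand, 100 mm away from the blue one. Origin: centre of the foot.
- stand: fixed white plate 80 x 190 x 8 mm (long along its y) with two grey parking rings, 46 mm outside, 38 mm inside, 12 mm high above the plate, at y = +50 and -50 mm. The inserts stand on the plate inside the rings, with their feet 8 mm above the table. Origin: centre of the underside, on the table.
- mixer: fixed white bench mixer, housing 150 x 130 mm (x, y), top at 60 mm; on a stem in its middle a black rubber cup with a yellow band, a cone matching the insert, 46 mm wide inside at the mouth, which is 34 mm above the foot of the seated insert. Origin: centre of the underside; z up; the red mark lies towards its +y; x is the direction of the cup's pivot axis.
- mixer_axis (a point): point on the vertical axis of the cup, fixed to the housing, 117.5 mm above the table: there rests the foot of the seated insert (within 1 mm) if the stem is fully down. The stem is clamped firmly anywhere from 0 to 24 mm higher; this setting differs each time and is NOT reported: find the seat by feel.
- red_mark (a point): red dot, 14 mm wide, on top of the mixer housing, 49 mm from the cup's axis.
- press (a joint): how far the sprung cup is pushed down, in m: 0 at rest (the insert's own weight does not move it), bottoms out at 0.006. The spring takes about 4 N of push beyond its weight to begin to give, then 3 N per mm. 3 mm is right, under 1.5 mm is not home, and the last millimetre counts as bottoming out.
- rock (a joint): tilt of the cup about its pivot (horizontal, across the cup's axis, 20 mm below the foot of the seated insert), in rad: 0 upright, positive when it leans towards the red mark, end stops at +0.22 and -0.22. A spring of 1.5 N m per rad brings it back upright.
- jar: bystander: small jar with an orange lid, 44 mm wide, 60 mm tall, behind the mixer.
- beaker: bystander: glass beaker, 70 mm wide, 90 mm tall.
- tip_box: bystander: blue open box with dividers, 85 x 120 x 55 mm.
- scoop: bystander: steel spoon with a handle, 150 mm long, lying behind the stand.
- reagent: bystander: amber bottle with a blue cap, 60 mm wide, 130 mm tall.

How it is judged:
On the way, in this order (a step that is already met when the one before it is completed fails the run):
1. the blue-capped insert is in the cup, upright, and presses the cup down by 1.5 to 5 mm for 0.3 s (value of joint press between 0.0015 and 0.005 m and contact force between cone and mixer above 5 N and horizontal distance between cone and mixer_axis below 0.005 m and angle between cone's own z axis and vertical below 0.08 rad), for 0.3 s.
2. seated in the cup, it is rocked at least 0.08 rad towards the red mark (value of joint rock above 0.08 rad and angle between cone's own z axis and vertical above 0.05 rad and contact force between cone and mixer above 0.3 N and horizontal distance between cone and mixer_axis below 0.01 m), for 0.1 s.
3. seated in the cup, it is rocked at least 0.08 rad away from the red mark (value of joint rock below -0.08 rad and angle between cone's own z axis and vertical above 0.05 rad and contact force between cone and mixer above 0.3 N and horizontal distance between cone and mixer_axis below 0.01 m), for 0.1 s.
At the end, for the whole second after the job is handed in: the blue-capped insert stands in the cup, released and at rest, its foot within 4 mm of the cup's axis and at seat height, leaning less than 0.06 rad; the cup is sprung back up (press under 1 mm) and upright (rock within 0.05 rad) (horizontal distance between cone and mixer_axis below 0.004 m and angle between cone's own z axis and vertical below 0.06 rad and z of cone in the frame of mixer_axis between -0.004 and 0.028 m and contact force between cone and mixer above 0.5 N and contact force between cone and the fingers below 0.05 N and value of joint press below 0.001 m and value of joint rock between -0.05 and 0.05 rad and linear speed of cone below 0.01 m/s); the robot touches nothing.
It fails at once if the cup is bottomed out (pressed into the last millimetre of its 6 mm travel) (value of joint press above 0.005 m).
It fails at once if more than 25 N on the mixer (contact force between mixer and anything else above 25 N).
It fails at once if the cup is rocked up to its end stops (over 0.20 rad) (value of joint rock above 0.2 rad or value of joint rock below -0.2 rad).
It fails at once if a bystander is moved by more than 20 mm (distance of any of spare, jar, beaker, tip_box, scoop, reagent from where it was at the start of the episode above 0.02 m).
It also fails if it takes over 64 s, if anything falls off the work surface, if the arm or the gripper's body presses on something with over 40 N, if the wrist force passes 120 N, or if a joint passes its speed limit or range.

## Robot

A 6-joint arm with a two-finger parallel gripper is mounted at the origin on the work surface. World frame = base frame: x ahead of the robot, y to its left, z up, the work surface at z = 0. Lengths are in m, angles in rad, forces in N, time in s.
With the tool pointing down it reaches from about 0.325 to 0.9 m from the base axis. Payload 3.5 kg.
Tool frame: the origin (TCP) lies at the centre of the arm's flange, where the gripper is bolted on; the fingertips stand 173 mm ahead of it and the grasp point (between the pads) lies 155 mm ahead of it; z points along the fingers, y is the line along which they close (so a half turn about z gives the same grasp; the last joint's range is limited). The gripper opens to 85 mm and grips with 20 to 120 N. Pads are 22 mm wide; open, the fingers measure 114 mm over their backs; the gripper's body (76 mm by 85 mm) begins 54 mm behind the grasp point. The pads swing forward as they close: fully open they stand 13 mm farther back than shut.
Start: joints at [1.005, 0.276, -0.026, 1.268, 0, 1.467], TCP at [0.279, 0.559, 0.405] pointing down, gripper open.
Joint ranges: [-3.12, 3.12], [-0.85, 1.88], [-1.08, 1.24], [-1.95, 2.15], [-1.57, 1.53], [-3.14, 3.14]. Speed limits (rad/s): [2.57, 2.57, 3.14, 3.14, 3.14, 3.14].

## Interface

Orientations are given as a unit quaternion [x, y, z, w].
In Python, from plant import r gives the robot as it stands.
- The arm moves only by the tool drive_tool, never from a script. Its argument "deltas" is a list of rows, each a list of 2 entries, a list of its own where there are three numbers: the shift along the tool's x, y, z in m, then the turn about the tool's z in degrees. In form: [[[dx, dy, dz], yaw], ...]. A call has 1 to 8 rows; each row shifts and turns the commanded pose from where the row before left it, along the tool's axes as they then stand; what a row does not reach is not made up. A row lasts 1/10 s, in which the tool goes at most 50 mm and 8.59 degrees, less where a joint would pass 70% of its speed; a pose out of reach is approached as far as the arm can. A call is refused whole if a number of a shift passes 0.05 or a number of a turn 8.59, either way. A call with a gripper value outside its range is refused whole. "claw" is the opening, from -1 (shut) to 1 (fully open), set as the call begins (left out, the last holds). The fingers move at their own pace and stop on an object; "newtons" is the grip in N (left out, the last holds). Time passes only in rows, so rows that do not move let the fingers close. It gives the time, the measured TCP pose, the force, the opening and the grip force at its end, in the units of the state.
- r.sense(): the state, without advancing time (a new reading comes with each control period).
- r.read_camera(name): name is "scene" or "top" or "wrist"; returns a dict with "frame" (400x640x3 uint8, red, green, blue), "fx", "fy", "cx", "cy" (pixels), "extrinsics" (4x4, takes a point from world to camera coordinates). Camera axes: x right, y up, looking along -z (the intrinsics and any distortion apply to the point x, -y, -z); pixel columns grow to the right and rows downward; lengths in m; the calibration is good to about 2 mm. A picture is of the moment at which its call begins. There is no depth.
- r.finish_job(): hands the job in; it is judged then, once.
Trained networks look in a picture, given as the dict that the camera call returned (one of the last four; its "shot" number tells which), for a name from the list of things; names that differ only in an ending like _2 or _b are one class to them, and where a whole thing is asked for, a point or a joint stands for the part that bears it (a point fixed in the world has none). Each returns a list of dicts, best first, with "confidence" (0 to 1); they miss things now and then, are a little off and sometimes report something else, mostly with a low value. They report only what shows in the picture. A call takes as long as a camera call.
- r.masks_of(picture, name): "pixels" (400x640 bool, what is visible of it) and "xy" ([column, row] in pixels, amid what is visible of it).
The state is a dict: "clock": time; "qpos": joint angles; "qd": joint speeds; "joint_efforts": joint torques, N m; "tcp_pos": TCP position; "orientation": TCP orientation; "contact_force": force on the tool from outside, world axes, zero at the start; "ft_torque": the same for the moment, N m; "gripper_width": finger opening in m; "grasp_force": force on a finger pad.
Only numpy, scipy, OpenCV 4.12 (cv2) and the standard library are available. Lean on these libraries where they do the work, as an engineer would, in place of code of your own. Each camera call takes 0.05 s, during which the arm holds its last target. There are 200 camera calls.

## Working session

There is one attempt and no reset: what is moved stays moved. The work goes in short steps, Python scripts to look and compute and a tool call to move; the robot and the scene stay as the last step left them, time stands still between calls to the robot, and variables do not carry over. Pictures are saved under pics/ and viewed, at most 10 in all, crops included, and the job is handed in when it is done.

Besides the shell and the picture viewer there is one more tool, called after "Request:" as name(argument=value, ...), one argument or row to a line, values as JSON. drive_tool: Moves the arm, as the interface text tells. Its arguments: {"type":"object","properties":{"deltas":{"type":"array","items":{"type":"array"}},"claw":{"type":"number"},"newtons":{"type":"number"}},"required":["deltas"]}

```bash
mkdir -p pics; ls
cat > h.py <<'E'
import numpy as np, cv2
from plant import r
def proj(c,P):
    P=np.atleast_2d(P); E=np.array(c["extrinsics"]); q=(E[:3,:3]@P.T).T+E[:3,3]
    return np.c_[c["cx"]+c["fx"]*q[:,0]/-q[:,2], c["cy"]+c["fy"]*-q[:,1]/-q[:,2]]
def ray(c,uv):
    E=np.array(c["extrinsics"]); R=E[:3,:3]; o=-R.T@E[:3,3]
    d=R.T@np.array([(uv[0]-c["cx"])/c["fx"],-(uv[1]-c["cy"])/c["fy"],-1]); return o,d/np.linalg.norm(d)
def atz(c,uv,z):
    o,d=ray(c,uv); return o+d*(z-o[2])/d[2]
def save(c,n): cv2.imwrite("pics/"+n,c["frame"][:,:,::-1])
E
python3 - <<'E'
from h import *
np.set_printoptions(precision=4,suppress=True)
print(r.sense())
for n in ("scene","top"):
    c=r.read_camera(n); save(c,n+"0.png"); print(n,c.keys(),c["fx"],c["cx"],c["cy"],np.array(c["extrinsics"]))
    for k in ("cone","spare","stand","mixer","red_mark"):
        for m in r.masks_of(c,k)[:2]:
            p=m["pixels"]; ys,xs=np.nonzero(p); print(k,m["confidence"],m["xy"],xs.min(),xs.max(),ys.min(),ys.max(),atz(c,m["xy"],0.06))
E
```

```text
pics
{'clock': 0.0, 'qpos': array([ 1.0046,  0.2771, -0.0279,  1.268 ,  0.    ,  1.4674]), 'qd': array([ 0.0015, -0.0014,  0.0004, -0.0007,  0.0013, -0.0007]), 'joint_efforts': array([ -0.0006, -44.551 ,  29.5201,   0.0163,  -0.0002,  -0.    ]), 'tcp_pos': array([0.2788, 0.5589, 0.4035]), 'orientation': array([ 0.2294,  0.9733, -0.0011, -0.0004]), 'contact_force': array([ 0.2804, -0.0199, -0.6039]), 'ft_torque': array([-0.011 ,  0.0328, -0.0087]), 'grasp_force': 0.0, 'gripper_width': 0.08550663982884206}
scene dict_keys(['frame', 'fx', 'fy', 'cx', 'cy', 'extrinsics', 'shot']) 468.79467778168004 319.34426535683 199.57427992794132 [[-0.355   0.9349  0.0041  0.1886]
 [-0.7683 -0.2942  0.5685  0.3858]
 [ 0.5327  0.1987  0.8227 -1.5733]
 [ 0.      0.      0.      1.    ]]
cone 0.85 [274.8, 178.6] 265 283 166 189 [ 0.5233 -0.1326  0.06  ]
spare 0.52 [243.8, 166.5] 235 248 156 178 [ 0.5155 -0.2295  0.06  ]
spare 0.3 [283.1, 244.3] 269 297 224 262 [ 0.702 -0.031  0.06 ]
stand 0.66 [258.1, 187.7] 223 294 167 203 [ 0.5672 -0.1619  0.06  ]
mixer 0.95 [378.9, 210.3] 350 411 177 244 [0.5211 0.1609 0.06  ]
mixer 0.7 [247.0, 206.3] 220 267 192 220 [ 0.6319 -0.1634  0.06  ]
red_mark 0.58 [378.0, 210.8] 351 411 177 244 [0.5234 0.1592 0.06  ]
top dict_keys(['frame', 'fx', 'fy', 'cx', 'cy', 'extrinsics', 'shot']) 444.09331971549346 317.75585294798395 196.5416088317638 [[-0.0109 -0.9998 -0.0152  0.0202]
 [ 0.9804 -0.0137  0.1964 -0.6124]
 [-0.1966 -0.0128  0.9804 -1.3996]
 [ 0.      0.      0.      1.    ]]
cone 0.59 [366.6, 221.7] 357 373 219 234 [ 0.5272 -0.1451  0.06  ]
spare 0.7 [393.5, 228.1] 389 401 221 232 [ 0.5052 -0.2313  0.06  ]
stand 0.58 [380.1, 231.4] 351 407 216 240 [ 0.495  -0.1877  0.06  ]
mixer 0.85 [273.4, 227.4] 244 300 200 257 [0.5125 0.1579 0.06  ]
red_mark 0.88 [271.7, 227.5] 245 299 201 257 [0.5122 0.1635 0.06  ]
```

Run:
```python
import cv2,numpy as np
a=cv2.imread("pics/scene0.png")[130:290,190:450]; b=cv2.imread("pics/top0.png")[140:300,210:470]
cv2.imwrite("pics/both.png",np.hstack([cv2.resize(a,(400,246),interpolation=cv2.INTER_CUBIC),cv2.resize(b,(400,246),interpolation=cv2.INTER_CUBIC)]))
cv2.imwrite("pics/b1.png",np.vstack([cv2.resize(a[:, :240],None,fx=2.5,fy=1.8,interpolation=2),cv2.resize(b[:, :240],None,fx=2.5,fy=1.8,interpolation=2)]))
```

```text
(no output)
```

View pics/b1.png

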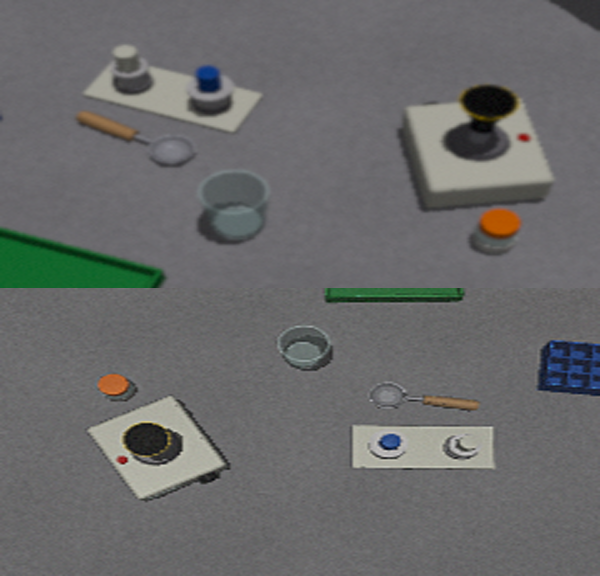

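View pics/scene0.png

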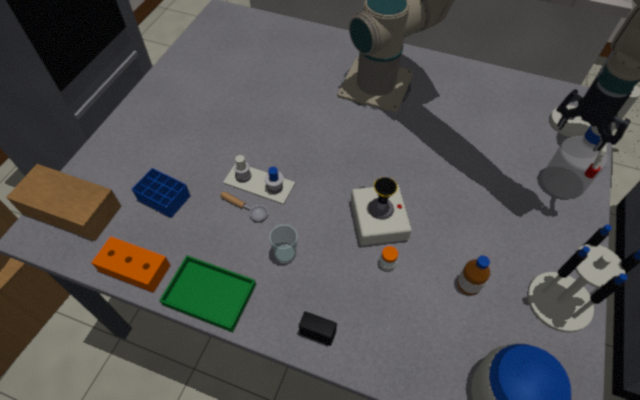

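The scene shows the blue cap in the stand (scene px ~273,173), the white spare beside it, and the mixer with a yellow-banded cup (~385,188) and red dot (~400,206). Next I triangulate them by colour.

```bash
cat >> h.py <<'E'
def blobs(c,lo,hi,box):
    h=cv2.cvtColor(c["frame"],cv2.COLOR_RGB2HSV); m=cv2.inRange(h,lo,hi); k=np.zeros_like(m); x0,x1,y0,y1=box; k[y0:y1,x0:x1]=m[y0:y1,x0:x1]; return k
def tri(rs):
    A=np.zeros((3,3)); b=np.zeros(3)
    for o,d in rs: M=np.eye(3)-np.outer(d,d); A+=M; b+=M@o
    p=np.linalg.solve(A,b); return p,[np.linalg.norm((np.eye(3)-np.outer(d,d))@(p-o)) for o,d in rs]
E
python3 - <<'E'
from h import *
np.set_printoptions(precision=4,suppress=True)
box={"scene":{"b":(258,290,160,195),"r":(393,410,198,214),"y":(370,402,172,205)},"top":{"b":(340,385,205,240),"r":(255,275,228,245),"y":(255,295,210,245)}}
C={n:r.read_camera(n) for n in("scene","top")}
R={}
for n,c in C.items():
    for k,(lo,hi) in {"b":((100,120,40),(130,255,255)),"r":((0,130,60),(8,255,255)),"y":((20,90,60),(35,255,255))}.items():
        m=blobs(c,lo,hi,box[n][k]); ys,xs=np.nonzero(m)
        uv=(xs.mean(),ys.mean())
        if k=="y": e=cv2.fitEllipse(np.c_[xs,ys].astype(np.float32)); uv=e[0]; print(e)
        print(n,k,len(xs),uv,xs.min(),xs.max(),ys.min(),ys.max())
        R.setdefault(k,[]).append(ray(c,uv))
        if k=="r": print("red",atz(c,uv,.06))
        if k=="b": print("cap",atz(c,uv,.07))
for k in R: print(k,tri(R[k]))
# mixer housing corners from mask
c=C["top"]; m=r.masks_of(c,"mixer")[0]["pixels"]
print(cv2.minAreaRect(np.argwhere(m)[:,::-1].astype(np.float32)))
for u in cv2.boxPoints(cv2.minAreaRect(np.argwhere(m)[:,::-1].astype(np.float32))): print(atz(c,u,.06))
E
```

```text
scene b 104 (np.float64(272.8557692307692), np.float64(173.33653846153845)) 269 277 167 180
cap [ 0.5155 -0.1409  0.07  ]
scene r 10 (np.float64(399.2), np.float64(206.0)) 398 401 205 207
red [0.4893 0.2065 0.06  ]
((385.1797180175781, 186.22958374023438), (18.817310333251953, 22.52904510498047), 98.85017395019531)
scene y 66 (385.1797180175781, 186.22958374023438) 374 397 178 196
top b 53 (np.float64(365.811320754717), np.float64(225.0)) 362 369 221 229
cap [ 0.5151 -0.1413  0.07  ]
top r 12 (np.float64(258.5), np.float64(235.0)) 257 260 234 236
red [0.4883 0.2061 0.06  ]
((268.3898620605469, 223.5731964111328), (18.13861083984375, 18.736204147338867), 179.79202270507812)
top y 46 (268.3898620605469, 223.5731964111328) 260 278 214 233
b (array([ 0.5152, -0.1412,  0.0695]), [np.float64(8.695431907486578e-05), np.float64(8.695431907496187e-05)])
r (array([0.4885, 0.2064, 0.0588]), [np.float64(8.983875883854566e-05), np.float64(8.983875883859908e-05)])
y (array([0.5119, 0.1629, 0.1547]), [np.float64(0.00044227738765483513), np.float64(0.00044227738765479887)])
((272.5, 229.5000457763672), (49.64070510864258, 40.696434020996094), 63.43495178222656)
[0.55   0.2572 0.06  ]
[0.609  0.1383 0.06  ]
[0.462  0.0658 0.06  ]
[0.4052 0.1827 0.06  ]
```

Request:
drive_tool(
  deltas=[
    [[-0.035, -0.035, 0], 0],
    [[-0.035, -0.035, 0], 0],
    [[-0.035, -0.035, 0], 0],
    [[-0.035, -0.035, 0], 0],
    [[-0.035, -0.035, 0], 0],
    [[-0.035, -0.035, 0], 0],
    [[-0.035, -0.035, 0], 0],
    [[-0.035, -0.035, 0], 0],
  ],
)

```text
clock: 1.55
tcp_pos: [0.4047, 0.1818, 0.4051]
orientation: [0.229, 0.973, 0.0, 0.001]
contact_force: [1.3, 0.1, 0.1]
gripper_width: 0.0856
grasp_force: 0.0
```

Request:
drive_tool(
  deltas=[
    [[-0.035, -0.035, 0], 0],
    [[-0.035, -0.035, 0], 0],
    [[-0.035, -0.035, 0], 0],
    [[-0.035, -0.035, 0], 0],
    [[-0.035, -0.035, 0], 0],
    [[-0.035, -0.035, 0], 0],
    [[-0.03, -0.03, 0], 0],
    [[0, 0, 0], 0],
  ],
)

```text
clock: 2.35
tcp_pos: [0.5138, -0.1427, 0.4049]
orientation: [0.232, 0.973, -0.001, 0.001]
contact_force: [-0.5, 0.9, -0.3]
gripper_width: 0.0854
grasp_force: 0.0
```

Request:
drive_tool(
  deltas=[
    [[0, 0, 0], -7.8],
    [[0, 0, 0], -7.8],
    [[0, 0, 0], -7.8],
    [[0, 0, 0], -7.8],
    [[0, 0, 0], -7.8],
    [[0, 0, 0], -7.8],
    [[0, 0, 0], -8.0],
    [[0, 0, 0], 0],
  ],
)

```text
clock: 3.15
tcp_pos: [0.5119, -0.1375, 0.4048]
orientation: [-0.245, 0.97, 0.0, -0.0]
contact_force: [0.8, -1.2, 0.6]
gripper_width: 0.0856
grasp_force: 0.0
```

Run:
```python
from h import *
np.set_printoptions(precision=4,suppress=True)
c=r.read_camera("wrist"); save(c,"w0.png"); s=r.sense(); print(s["tcp_pos"],s["orientation"],c["fx"],np.array(c["extrinsics"]))
m=blobs(c,(100,120,40),(130,255,255),(0,640,0,400)); n,l,st,ce=cv2.connectedComponentsWithStats(m)
for i in range(1,n):
    if st[i,4]>200: print(st[i],ce[i],atz(c,ce[i],.088))
print(proj(c,[[.515,-.141,.088]]))
```

```text
[ 0.512  -0.1376  0.4048] [-0.2433  0.97    0.0001 -0.    ] 286.62858660914355 [[-0.4748  0.8801 -0.0001  0.3639]
 [-0.8334 -0.4497 -0.3214  0.4059]
 [-0.2829 -0.1525  0.947  -0.2564]
 [ 0.      0.      0.      1.    ]]
[    0   108   132   120 10391] [ 57.0395 165.3176] [ 0.6166 -0.3759  0.088 ]
[298 169  24  29 559] [309.5242 183.4079] [ 0.512 -0.142  0.088]
[   0  327   69   73 3278] [ 24.9015 364.3816] [ 0.9061 -0.3542  0.088 ]
[131 374  48  26 849] [153.8905 389.3899] [ 0.869  -0.1913  0.088 ]
[[309.034  186.3212]]
```

View pics/w0.png

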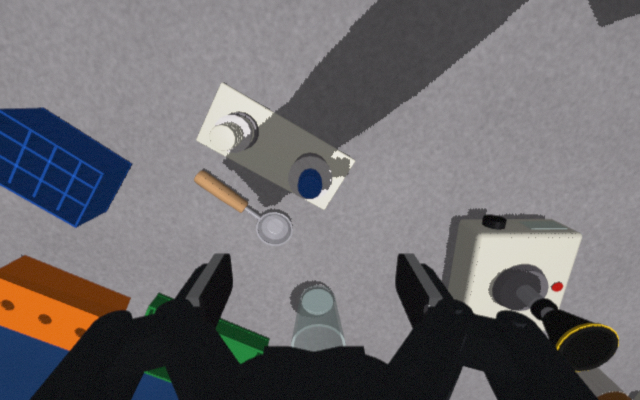

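```bash
cat >> h.py <<'E'
def cyl(p,r0,z0,z1):
    t=np.linspace(0,2*np.pi,60); return np.vstack([np.c_[p[0]+r0*np.cos(t),p[1]+r0*np.sin(t),0*t+z] for z in(z0,z1)])
def cylcent(c,p,r0,z0,z1):
    h=cv2.convexHull(proj(c,cyl(p,r0,z0,z1)).astype(np.float32)); M=cv2.moments(h); return np.array([M["m10"],M["m01"]])/M["m00"]
E
python3 - <<'E'
from h import *
from scipy.optimize import fsolve
np.set_printoptions(precision=4,suppress=True)
c=r.read_camera("wrist")
m=blobs(c,(100,120,40),(130,255,255),(280,340,150,210)); ys,xs=np.nonzero(m); uv=np.array([xs.mean(),ys.mean()])
print("cone",fsolve(lambda p:cylcent(c,p,.013,.051,.088)-uv,[.515,-.141]))
m=blobs(c,(20,90,60),(35,255,255),(540,640,300,400)); ys,xs=np.nonzero(m)
e=cv2.fitEllipse(np.c_[xs,ys].astype(np.float32)); print(e,len(xs),proj(c,[[.5119,.1629,.1547]]))
for z in(.15,.155,.16): print(z,atz(c,e[0],z))
m=blobs(c,(0,130,60),(8,255,255),(540,580,270,300)); ys,xs=np.nonzero(m); print("red",len(xs),atz(c,(xs.mean(),ys.mean()),.06))
print(r.sense()["tcp_pos"])
E
```

```text
cone [ 0.5157 -0.1402]
((588.0358276367188, 346.8543395996094), (44.12660598754883, 63.74187088012695), 71.46077728271484) 342 [[585.2229 344.5259]]
0.15 [0.5143 0.1749 0.15  ]
0.155 [0.5126 0.167  0.155 ]
0.16 [0.5109 0.1591 0.16  ]
red 75 [0.4894 0.2072 0.06  ]
[ 0.512  -0.1377  0.4048]
```

Request:
drive_tool(
  deltas=[
    [[-0.0017, -0.0044, 0.02], 0],
    [[0, 0, 0.04], 0],
    [[0, 0, 0.04], 0],
    [[0, 0, 0.04], 0],
    [[0, 0, 0.02], 0],
    [[0, 0, 0.015], 0],
    [[0, 0, 0], 0],
  ],
)

```text
clock: 3.95
tcp_pos: [0.5143, -0.1405, 0.2273]
orientation: [-0.243, 0.97, 0.002, -0.002]
contact_force: [-1.3, 0.6, -0.3]
gripper_width: 0.0856
grasp_force: 0.0
```

Run:
```python
from h import *
np.set_printoptions(precision=4,suppress=True)
s=r.sense();print(s["tcp_pos"],s["contact_force"],s["gripper_width"])
c=r.read_camera("wrist");save(c,"w1.png"); m=blobs(c,(100,120,40),(130,255,255),(200,440,100,360));n,l,st,ce=cv2.connectedComponentsWithStats(m)
for i in range(1,n):
    if st[i,4]>200: print(st[i],ce[i])
print(cylcent(c,(.5156,-.1408),.013,.051,.088))
```

```text
[ 0.5143 -0.1405  0.2273] [-1.2973  0.632  -0.3463] 0.08564226291611676
[ 284  239   55   82 3616] [311.2699 280.6792]
[310.1457 280.9316]
```

View pics/w1.png

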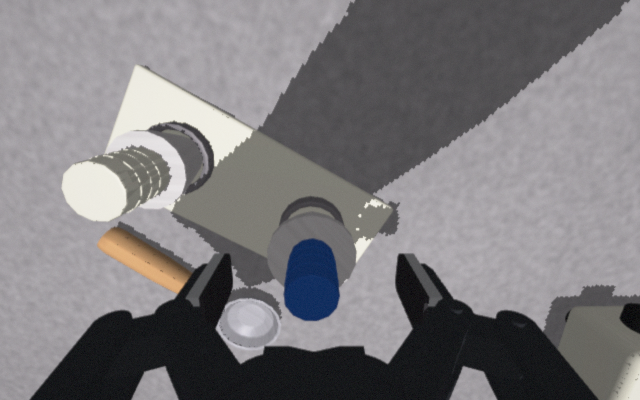

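Request:
drive_tool(
  deltas=[
    [[-0.001, -0.001, 0], 0],
    [[0, 0, 0], 0],
    [[0, 0, 0], 0],
    [[0, 0, 0], 0],
    [[0, 0, 0], 0],
    [[0, 0, 0], 0],
    [[0, 0, 0], 0],
    [[0, 0, 0], 0],
  ],
  claw=-1,
  newtons=50,
)

```text
clock: 4.8
tcp_pos: [0.5174, -0.1416, 0.2306]
orientation: [-0.244, 0.97, -0.0, 0.001]
contact_force: [-1.6, 1.6, 5.9]
gripper_width: 0.0248
grasp_force: 48.7
```

Request:
drive_tool(
  deltas=[
    [[0, 0, -0.01], 0],
    [[0, 0, -0.02], 0],
    [[0, 0, -0.04], 0],
    [[0, 0, -0.04], 0],
    [[0, 0, -0.04], 0],
    [[0, 0, -0.04], 0],
    [[0, 0, -0.01], 0],
    [[0, 0, 0], 0],
  ],
)

```text
clock: 5.6
tcp_pos: [0.5175, -0.1419, 0.4313]
orientation: [-0.244, 0.97, -0.001, 0.001]
contact_force: [0.2, -0.1, -3.5]
gripper_width: 0.0249
grasp_force: 49.6
```

Run:
```python
from h import *
np.set_printoptions(precision=4,suppress=True)
for i in range(4):
  c=r.read_camera("wrist"); s=r.sense();print(s["tcp_pos"],s["contact_force"],s["ft_torque"],s["gripper_width"],s["grasp_force"])
save(c,"w2.png")
m=blobs(c,(100,120,40),(130,255,255),(200,440,100,400));n,l,st,ce=cv2.connectedComponentsWithStats(m)
for i in range(1,n):
    if st[i,4]>200: print(st[i],ce[i])
```

```text
[ 0.5168 -0.1416  0.429 ] [-0.6027 -0.4568 -3.7919] [0.0057 0.0082 0.0122] 0.024405367744173213 49.55696403980255
[ 0.5164 -0.1414  0.4275] [ 0.4653  0.3384 -3.3232] [-0.0364  0.0257  0.0017] 0.02437529677842873 49.556609988212585
[ 0.5162 -0.1414  0.4268] [-0.7504  0.1803 -3.1257] [ 0.0167  0.0363 -0.0162] 0.02457298898276839 49.55620050430298
[ 0.5162 -0.1414  0.4267] [-0.9012  0.5764 -4.0603] [ 0.0199 -0.0144  0.029 ] 0.024828016740686562 49.555633664131165
[ 287  232   55   79 3489] [313.787  272.2694]
```

View pics/w2.png

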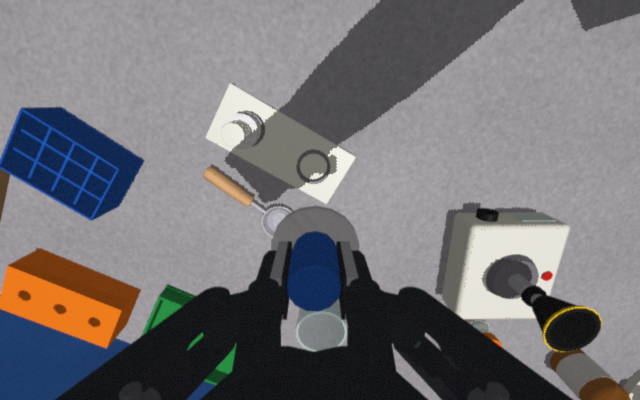

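Request:
drive_tool(
  deltas=[
    [[-0.02, 0.0387, 0], 0],
    [[-0.02, 0.0387, 0], 0],
    [[-0.02, 0.0387, 0], 0],
    [[-0.02, 0.0387, 0], 0],
    [[-0.02, 0.0387, 0], 0],
    [[-0.02, 0.0387, 0], 0],
    [[-0.021, 0.0387, 0], 0],
    [[0, 0, 0], 0],
  ],
)

```text
clock: 6.6
tcp_pos: [0.512, 0.1678, 0.4273]
orientation: [-0.247, 0.969, 0.001, -0.002]
contact_force: [0.1, 0.1, -3.2]
gripper_width: 0.0245
grasp_force: 50.3
```

Run:
```python
from h import *
from scipy.optimize import fsolve
np.set_printoptions(precision=4,suppress=True)
for i in range(3): r.read_camera("wrist")
C={n:r.read_camera(n) for n in("scene","top","wrist")}
s=r.sense();t=s["tcp_pos"];print(t,s["orientation"],s["contact_force"])
zf=t[2]-.221
B={"scene":(330,450,60,230),"top":(220,330,150,300),"wrist":(200,440,100,400)}
R=[];Y=[]
for n,c in C.items():
    m=blobs(c,(100,120,40),(130,255,255),B[n]); k,l,st,ce=cv2.connectedComponentsWithStats(m); i=1+np.argmax(st[1:,4]); uv=ce[i]
    R.append(ray(c,uv)); print(n,st[i],uv,"cone",fsolve(lambda p:cylcent(c,p,.013,zf+.043,zf+.080)-uv,t[:2]))
    m=blobs(c,(20,90,60),(35,255,255),B[n] if n!="wrist" else (100,540,0,400)); ys,xs=np.nonzero(m); print("yellow",len(xs),xs.min(),xs.max(),ys.min(),ys.max())
    save(c,n+"3.png")
print(tri(R[:2]))
a=C["scene"]["frame"][80:240,320:450];b=C["top"]["frame"][150:300,210:330];w=C["wrist"]["frame"]
f=lambda x:cv2.resize(x,(390,300),interpolation=2)
cv2.imwrite("pics/c3.png",np.hstack([f(a),f(b)])[:,:,::-1]); 
cv2.imwrite("pics/c3.png",np.vstack([np.hstack([f(a),f(b)]),np.hstack([f(w),f(w)*0])])[:,:,::-1])
```

```text
[0.5129 0.1626 0.4289] [-0.2435  0.9699 -0.0001 -0.0008] [-0.6283 -0.1678 -3.6611]
scene [387 148  11  18 158] [392.0696 156.3924] cone [0.5132 0.1654]
yellow 25 374 396 178 196Traceback (most recent call last):
  File "<stdin>", line 11, in <module>
    return _wrapfunc(a, 'argmax', axis=axis, out=out, **kwds)
    return bound(*args, **kwds)
ValueError: attempt to get argmax of an empty sequence
```

Run:
```python
from h import *
from scipy.optimize import fsolve
np.set_printoptions(precision=4,suppress=True)
C={n:r.read_camera(n) for n in("scene","wrist")}
s=r.sense();t=s["tcp_pos"];print(t,s["orientation"],s["contact_force"])
zf=t[2]-.221
B={"scene":(330,450,60,230),"wrist":(200,440,100,400)}
R=[]
for n,c in C.items():
    m=blobs(c,(100,120,30),(130,255,255),B[n]); k,l,st,ce=cv2.connectedComponentsWithStats(m); i=1+np.argmax(st[1:,4]); uv=ce[i]
    R.append(ray(c,uv)); print(n,st[i],uv,"cone",fsolve(lambda p:cylcent(c,p,.013,zf+.043,zf+.080)-uv,t[:2]))
    m=blobs(c,(20,90,40),(35,255,255),B[n] if n!="wrist" else (100,540,0,400)); ys,xs=np.nonzero(m); print("yellow",len(xs),xs.min(),xs.max(),ys.min(),ys.max())
    m=blobs(c,(0,130,50),(8,255,255),(393,410,198,214) if n=="scene" else (100,540,0,300)); ys,xs=np.nonzero(m); print("red",len(xs),atz(c,(xs.mean(),ys.mean()),.06),xs.mean(),ys.mean())
print(tri(R))
a=C["scene"]["frame"][80:240,320:450];w=C["wrist"]["frame"]
cv2.imwrite("pics/c3.png",np.hstack([cv2.resize(a,(300,369),interpolation=2),cv2.resize(w[31:],(500,369*1) if 0 else (500,369))])[:,:,::-1])
```

```text
[0.513  0.1626 0.4294] [-0.2434  0.9699 -0.     -0.0003] [-1.1491 -0.9452 -2.8158]
scene [386 147  12  19 168] [391.7619 156.1012] cone [0.5131 0.1645]
yellow 56 374 396 179 197
red 10 [0.4893 0.2065 0.06  ] 399.2 206.0
wrist [ 287  232   55   79 3500] [313.8423 272.2389] cone [0.5104 0.1615]
yellow 374 282 347 168 215
red 90 [0.4896 0.2065 0.06  ] 354.7 173.7
(array([0.5131, 0.1638, 0.27  ]), [np.float64(0.0007768598831818392), np.float64(0.0007768598831818947)])
```

View pics/c3.png

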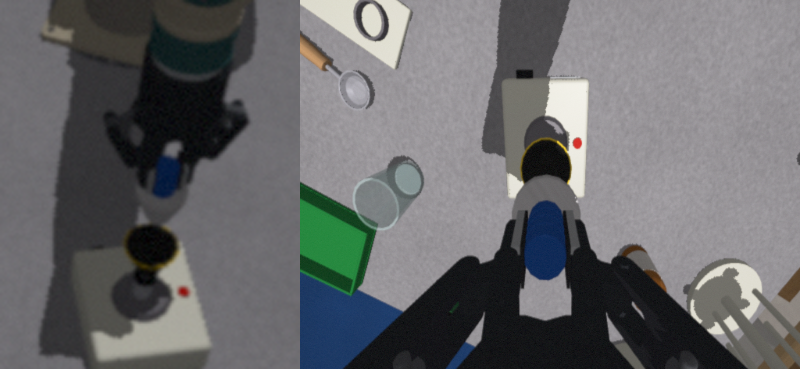

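Run:
```python
from h import *
from scipy.optimize import least_squares
np.set_printoptions(precision=4,suppress=True)
c=r.read_camera("wrist");t=r.sense()["tcp_pos"]
m=blobs(c,(20,90,40),(35,255,255),(270,360,150,230)); ys,xs=np.nonzero(m); P=np.c_[xs,ys].astype(float)
th=np.linspace(0,2*np.pi,200)
def res(q,z):
    M=proj(c,np.c_[q[0]+q[2]*np.cos(th),q[1]+q[2]*np.sin(th),0*th+z]); d=np.linalg.norm(P[:,None]-M[None],axis=2); return d.min(1)
for z in(.148,.152,.156,.160,.165):
    s=least_squares(res,[.512,.163,.025],args=(z,),loss="soft_l1",f_scale=1); print(z,s.x,s.cost)
k=np.bincount(ys,minlength=230)[160:220]; print(k)
print(t, cv2.fitEllipse(P.astype(np.float32)))
```

```text
0.148 [0.5157 0.1649 0.0291] 128.97072705118183
0.152 [0.5145 0.1642 0.0287] 128.97072677175854
0.156 [0.5133 0.1635 0.0282] 128.97527037774103
0.16 [0.512  0.1629 0.0277] 128.9707267340894
0.165 [0.5105 0.1621 0.0272] 128.97072676736087
[ 0  0  0  0  0  0  0  0 14 20 26 20 18 15 13 12 12 12 12 10  9  7  8  6
  6  7  6  6  5  5  5  5  5  6  5  5  5  6  6  5  5  5  5  5  5  5  4  5
  5  5  5  5  4  5  1  1  0  0  0  0]
[0.513  0.1627 0.4296] ((314.3125, 199.0144500732422), (60.3497314453125, 63.23036193847656), 87.1309814453125)
```

Request:
drive_tool(
  deltas=[
    [[0, 0, 0.015], 0],
    [[0, 0, 0.02], 0],
    [[0, 0, 0.015], 0],
    [[0, 0, 0.01], 0],
    [[0, 0, 0], 0],
    [[0, 0, 0], 0],
    [[0, 0, 0], 0],
    [[0, 0, 0], 0],
  ],
)

```text
clock: 7.85
tcp_pos: [0.5134, 0.1637, 0.3708]
orientation: [-0.244, 0.97, -0.0, 0.001]
contact_force: [0.8, -0.6, -2.8]
gripper_width: 0.0246
grasp_force: 50.2
```

Request:
drive_tool(
  deltas=[
    [[0, 0, 0.004], 0],
    [[0, 0, 0.004], 0],
    [[0, 0, 0], 0],
    [[0, 0, 0], 0],
  ],
)

```text
clock: 8.25
tcp_pos: [0.5128, 0.1637, 0.3614]
orientation: [-0.244, 0.97, 0.0, -0.0]
contact_force: [-0.0, -0.2, -2.6]
gripper_width: 0.0248
grasp_force: 50.3
```

Request:
drive_tool(
  deltas=[
    [[0, 0, 0.002], 0],
    [[0, 0, 0], 0],
    [[0, 0, 0], 0],
  ],
)

```text
clock: 8.55
tcp_pos: [0.5129, 0.1637, 0.3597]
orientation: [-0.244, 0.97, 0.0, -0.0]
contact_force: [-0.3, 1.4, -3.2]
gripper_width: 0.0242
grasp_force: 50.3
```

Request:
drive_tool(
  deltas=[
    [[0, 0, 0.002], 0],
    [[0, 0, 0], 0],
    [[0, 0, 0], 0],
  ],
)

```text
clock: 8.85
tcp_pos: [0.5129, 0.1637, 0.3576]
orientation: [-0.244, 0.97, 0.0, -0.0]
contact_force: [0.3, -0.1, -2.8]
gripper_width: 0.0246
grasp_force: 50.3
```

Request:
drive_tool(
  deltas=[
    [[0, 0, 0.002], 0],
    [[0, 0, 0], 0],
    [[0, 0, 0], 0],
  ],
)

```text
clock: 9.15
tcp_pos: [0.513, 0.1636, 0.3557]
orientation: [-0.244, 0.97, -0.0, 0.0]
contact_force: [0.6, -1.0, -3.3]
gripper_width: 0.0248
grasp_force: 50.3
```

Request:
drive_tool(
  deltas=[
    [[0, 0, 0.002], 0],
    [[0, 0, 0], 0],
    [[0, 0, 0], 0],
  ],
)

```text
clock: 9.45
tcp_pos: [0.5132, 0.1636, 0.3538]
orientation: [-0.244, 0.97, -0.0, 0.0]
contact_force: [1.0, -0.2, -2.8]
gripper_width: 0.0245
grasp_force: 50.2
```

Request:
drive_tool(
  deltas=[
    [[0, 0, 0.002], 0],
    [[0, 0, 0], 0],
    [[0, 0, 0], 0],
  ],
)

```text
clock: 9.75
tcp_pos: [0.5134, 0.1636, 0.3527]
orientation: [-0.244, 0.97, -0.001, 0.001]
contact_force: [0.5, -2.2, 2.0]
gripper_width: 0.0249
grasp_force: 50.6
```

```bash
cat > f.py <<'E'
from h import *
np.set_printoptions(precision=4,suppress=True)
S=[]
for i in range(6): r.read_camera("wrist"); s=r.sense(); S.append(np.r_[s["tcp_pos"],s["contact_force"],s["ft_torque"]])
S=np.array(S); print(S.mean(0),S[:,3:6].std(0)); R=np.array([[-.881,-.474],[-.474,.881]]); print("lateral tool",R@S.mean(0)[3:5])
E
python3 f.py
```

```text
[ 0.5134  0.1636  0.3525  0.9844 -2.1838  3.9866 -0.675  -0.358  -0.0125] [0.4743 0.518  0.6214]
lateral tool [ 0.1679 -2.3905]
```

Request:
drive_tool(
  deltas=[
    [[0, 0, -0.002], 0],
    [[0, -0.0015, 0], 0],
    [[0, 0, 0.002], 0],
    [[0, 0, 0], 0],
    [[0, 0, 0], 0],
    [[0, 0, 0], 0],
  ],
)

```text
clock: 10.65
tcp_pos: [0.5138, 0.1625, 0.3521]
orientation: [-0.244, 0.97, 0.0, 0.0]
contact_force: [0.8, 0.7, 3.0]
gripper_width: 0.0248
grasp_force: 50.6
```

```bash
python3 f.py
```

```text
[ 0.5138  0.1625  0.352   1.4399 -0.0218  4.137  -0.0467 -0.3652 -0.0322] [0.3326 0.3074 0.5186]
lateral tool [-1.2583 -0.7017]
```

Request:
drive_tool(
  deltas=[
    [[-0.0008, -0.0004, 0], 0],
    [[0, 0, 0.001], 0],
    [[0, 0, 0], 0],
    [[0, 0, 0], 0],
  ],
)

```text
clock: 11.35
tcp_pos: [0.5144, 0.1624, 0.351]
orientation: [-0.244, 0.97, 0.0, -0.0]
contact_force: [0.2, -0.8, 5.5]
gripper_width: 0.0249
grasp_force: 51.0
```

```bash
python3 f.py
```

```text
[ 0.5144  0.1624  0.351   0.1294 -0.078   6.7002 -0.056  -0.0241 -0.0038] [0.2846 0.7447 0.3311]
lateral tool [-0.077 -0.13 ]
```

Request:
drive_tool(
  deltas=[
    [[0, 0, 0.001], 0],
    [[0, 0, 0.001], 0],
    [[0, 0, 0], 0],
    [[0, 0, 0], 0],
    [[0, 0, 0], 0],
  ],
)

```text
clock: 12.15
tcp_pos: [0.5145, 0.1624, 0.3498]
orientation: [-0.244, 0.97, 0.0, 0.0]
contact_force: [-0.5, -0.1, 10.0]
gripper_width: 0.0248
grasp_force: 51.5
```

```bash
python3 f.py
```

```text
[ 0.5145  0.1624  0.3498 -0.808  -0.5838  9.593  -0.1292  0.2319 -0.0048] [0.4248 0.3457 0.555 ]
lateral tool [ 0.9886 -0.1313]
```

Request:
drive_tool(
  deltas=[
    [[0, 0, 0.001], 0],
    [[0, 0, 0], 0],
    [[0, 0, 0], 0],
    [[0, 0, 0], 0],
    [[0, 0, 0], 0],
    [[0, 0, 0], 0],
  ],
)

```text
clock: 13.05
tcp_pos: [0.5145, 0.1624, 0.3492]
orientation: [-0.244, 0.97, 0.0, 0.0]
contact_force: [-0.9, 0.1, 11.8]
gripper_width: 0.0246
grasp_force: 51.7
```

```bash
python3 f.py
```

```text
[ 0.5145  0.1624  0.3492 -1.1296 -0.5293 11.7259 -0.1303  0.3161 -0.0051] [0.574  0.3741 0.4808]
lateral tool [1.2461 0.0691]
```

Request:
drive_tool(
  deltas=[
    [[0, 0, -0.002], 0],
    [[0, 0, -0.0015], 0],
    [[0, 0, 0], 0],
    [[0, 0, 0], 0],
    [[0, 0, 0], 0],
  ],
)

```text
clock: 13.85
tcp_pos: [0.5144, 0.1624, 0.3512]
orientation: [-0.244, 0.97, 0.0, -0.0]
contact_force: [1.2, -0.9, 6.4]
gripper_width: 0.0244
grasp_force: 51.2
```

```bash
python3 f.py
```

```text
[ 0.5144  0.1624  0.3512  0.1829 -0.3261  6.0741 -0.0841 -0.0878 -0.0275] [0.4295 0.3815 0.4162]
lateral tool [-0.0066 -0.374 ]
```

Request:
drive_tool(
  deltas=[
    [[0, 0, -0.002], 0],
    [[0, 0, 0], 0],
    [[0, 0, 0], 0],
    [[0, 0, 0], 0],
  ],
)

```text
clock: 14.55
tcp_pos: [0.5142, 0.1624, 0.3525]
orientation: [-0.244, 0.97, 0.0, -0.001]
contact_force: [1.3, 1.0, -1.0]
gripper_width: 0.0243
grasp_force: 50.4
```

Request:
drive_tool(
  deltas=[
    [[0, 0, 0], 0],
    [[0, 0, 0], 0],
    [[0, 0, 0], 0],
    [[0, 0, 0], 0],
    [[0, 0, 0], 0],
  ],
  claw=-0.15,
  newtons=30,
)

```text
clock: 15.05
tcp_pos: [0.5144, 0.1624, 0.3532]
orientation: [-0.244, 0.97, -0.0, -0.0]
contact_force: [0.6, 0.5, -0.6]
gripper_width: 0.0365
grasp_force: 0.0
```

```bash
python3 f.py
python3 - <<'E'
from h import *
s=r.sense(); print(s["gripper_width"],s["grasp_force"])
c=r.read_camera("scene"); w=r.read_camera("wrist")
cv2.imwrite("pics/c4.png",np.hstack([cv2.resize(c["frame"][110:230,335:435],(333,400),interpolation=2),w["frame"][:,90:550]])[:,:,::-1])
E
```

```text
[ 0.5145  0.1624  0.3532 -0.3038 -0.0916 -0.0971 -0.0022  0.0039 -0.0069] [0.4509 0.26   0.2428]
lateral tool [0.3111 0.0634]
0.03619928621348496 0.0
```

View pics/c4.png

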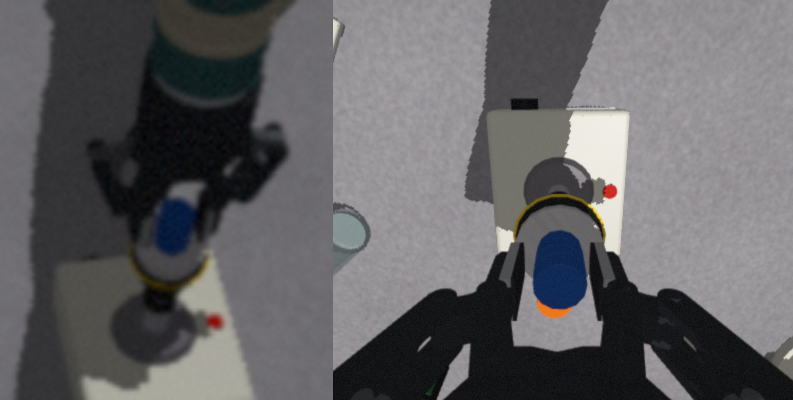

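Request:
drive_tool(
  deltas=[
    [[0, 0, 0.002], 0],
    [[0, 0, 0.002], 0],
    [[0, 0, 0], 0],
    [[0, 0, 0], 0],
  ],
)

```text
clock: 15.85
tcp_pos: [0.5145, 0.1624, 0.349]
orientation: [-0.244, 0.97, 0.0, -0.0]
contact_force: [-0.1, -0.4, 0.5]
gripper_width: 0.0363
grasp_force: 0.0
```

```bash
python3 f.py
```

```text
[ 0.5146  0.1624  0.3492  0.0861 -0.0653  0.0217 -0.0035 -0.0182 -0.0086] [0.3294 0.2912 0.243 ]
lateral tool [-0.0449 -0.0983]
```

No contact yet; now push towards the red mark (+tool y), slowly.

Request:
drive_tool(
  deltas=[
    [[0, 0.003, 0], 0],
    [[0, 0.003, 0], 0],
    [[0, 0.002, 0], 0],
    [[0, 0.002, 0], 0],
    [[0, 0, 0], 0],
    [[0, 0, 0], 0],
  ],
)

```text
clock: 16.75
tcp_pos: [0.5098, 0.1712, 0.3493]
orientation: [-0.244, 0.97, -0.0, 0.0]
contact_force: [0.8, -0.7, 1.2]
gripper_width: 0.0364
grasp_force: 0.4
```

```bash
python3 f.py
```

```text
[ 0.5099  0.1711  0.3493  0.5646 -0.823   0.9559 -0.1761 -0.0853  0.0118] [0.2538 0.5261 0.3561]
lateral tool [-0.1073 -0.9927]
```

Request:
drive_tool(
  deltas=[
    [[0, 0.002, 0], 0],
    [[0, 0.002, 0], 0],
    [[0, 0, 0], 0],
    [[0, 0, 0], 0],
  ],
)

```text
clock: 17.45
tcp_pos: [0.508, 0.1747, 0.3494]
orientation: [-0.244, 0.97, -0.0, 0.0]
contact_force: [1.6, -2.1, 1.3]
gripper_width: 0.0363
grasp_force: 1.0
```

```bash
python3 f.py;  python3 - <<'E'
from h import *
c=r.read_camera("scene"); w=r.read_camera("wrist")
cv2.imwrite("pics/c5.png",np.hstack([cv2.resize(c["frame"][110:230,335:435],(333,400),interpolation=2),w["frame"][:,90:550]])[:,:,::-1])
E
```

```text
[ 0.508   0.1747  0.3493  0.8355 -1.851   1.5852 -0.4074 -0.1952 -0.0171] [0.1813 0.3826 0.5393]
lateral tool [ 0.1413 -2.0267]
```

View pics/c5.png

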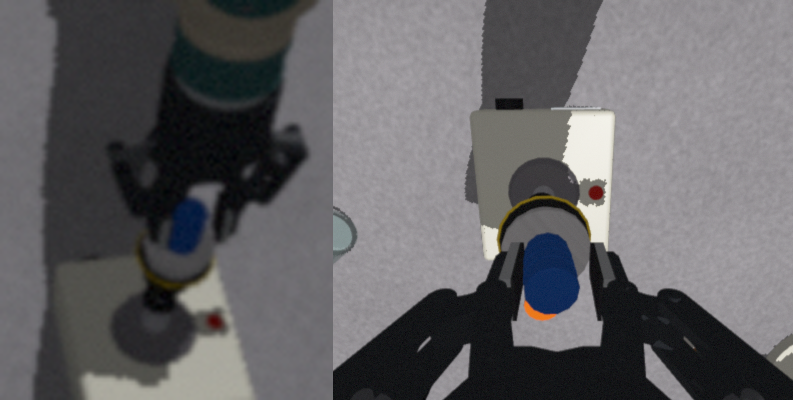

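Request:
drive_tool(
  deltas=[
    [[0, 0.0012, 0], 0],
    [[0, 0, 0], 0],
    [[0, 0, 0], 0],
    [[0, 0, 0], 0],
  ],
)

```text
clock: 18.25
tcp_pos: [0.5074, 0.1758, 0.3493]
orientation: [-0.244, 0.97, -0.0, 0.0]
contact_force: [1.7, -2.2, 2.3]
gripper_width: 0.0361
grasp_force: 1.2
```

```bash
python3 f.py
```

```text
[ 0.5074  0.1758  0.3493  1.2019 -2.281   2.4232 -0.4627 -0.2468 -0.0037] [0.3829 0.3502 0.5934]
lateral tool [ 0.0223 -2.5793]
```

Request:
drive_tool(
  deltas=[
    [[0, -0.003, 0], 0],
    [[0, -0.004, 0], 0],
    [[0, -0.004, 0], 0],
    [[0, -0.004, 0], 0],
    [[0, -0.003, 0], 0],
    [[0, -0.003, 0], 0],
    [[0, -0.001, 0], 0],
    [[0, 0, 0], 0],
  ],
)

```text
clock: 19.35
tcp_pos: [0.5177, 0.1563, 0.3492]
orientation: [-0.244, 0.97, 0.0, -0.0]
contact_force: [-0.9, 0.3, -0.2]
gripper_width: 0.036
grasp_force: 0.4
```

Request:
drive_tool(
  deltas=[
    [[0, -0.002, 0], 0],
    [[0, 0, 0], 0],
    [[0, 0, 0], 0],
  ],
)

```text
clock: 19.65
tcp_pos: [0.5186, 0.1547, 0.3492]
orientation: [-0.244, 0.97, 0.0, -0.0]
contact_force: [-0.7, 0.8, 0.7]
gripper_width: 0.0364
grasp_force: 0.7
```

```bash
python3 f.py
```

```text
[ 0.5186  0.1547  0.3493 -0.8321  0.5501  0.8968  0.2267  0.216   0.001 ] [0.2906 0.4214 0.669 ]
lateral tool [0.4724 0.879 ]
```

Request:
drive_tool(
  deltas=[
    [[0, -0.002, 0], 0],
    [[0, -0.0015, 0], 0],
    [[0, 0, 0], 0],
    [[0, 0, 0], 0],
    [[0, 0, 0], 0],
  ],
)

```text
clock: 20.45
tcp_pos: [0.5204, 0.1516, 0.3493]
orientation: [-0.244, 0.97, 0.0, 0.0]
contact_force: [-1.6, 1.8, 3.0]
gripper_width: 0.0363
grasp_force: 1.3
```

```bash
python3 f.py;  python3 - <<'E'
from h import *
c=r.read_camera("scene"); w=r.read_camera("wrist")
cv2.imwrite("pics/c6.png",np.hstack([cv2.resize(c["frame"][110:230,335:435],(333,400),interpolation=2),w["frame"][:,90:550]])[:,:,::-1])
E
```

```text
[ 0.5204  0.1516  0.3493 -1.1906  1.9294  2.0873  0.454   0.3299 -0.0123] [0.495  0.6406 0.496 ]
lateral tool [0.1344 2.2641]
```

View pics/c6.png

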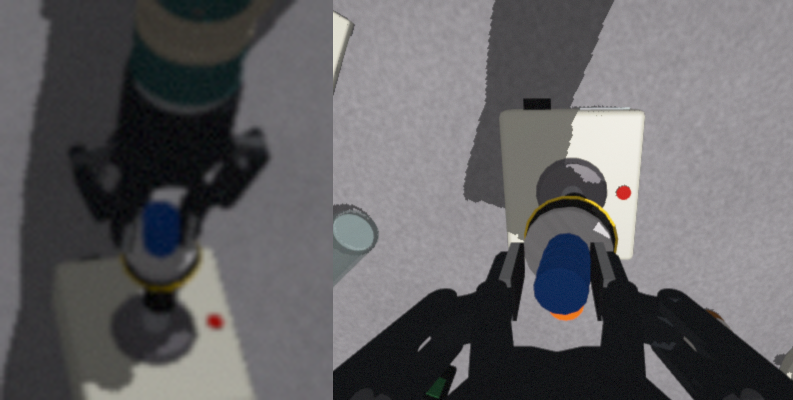

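Request:
drive_tool(
  deltas=[
    [[0, -0.0007, 0], 0],
    [[0, 0, 0], 0],
    [[0, 0, 0], 0],
    [[0, 0, 0], 0],
  ],
)

```text
clock: 21.25
tcp_pos: [0.5207, 0.1509, 0.3493]
orientation: [-0.244, 0.97, 0.0, 0.0]
contact_force: [-1.5, 1.9, 2.0]
gripper_width: 0.0364
grasp_force: 1.4
```

Request:
drive_tool(
  deltas=[
    [[0, 0.003, 0], 0],
    [[0, 0.003, 0], 0],
    [[0, 0.003, 0], 0],
    [[0, 0.003, 0], 0],
    [[0, 0.002, 0], 0],
    [[0, 0, 0], 0],
    [[0, 0, 0], 0],
    [[0, 0, 0], 0],
  ],
)

```text
clock: 22.05
tcp_pos: [0.5141, 0.1632, 0.3492]
orientation: [-0.244, 0.97, -0.0, 0.0]
contact_force: [0.0, 0.4, 0.4]
gripper_width: 0.0364
grasp_force: 0.0
```

Request:
drive_tool(
  deltas=[
    [[0, 0, 0], 0],
    [[0, 0, 0], 0],
    [[0, 0, 0], 0],
    [[0, 0, 0], 0],
    [[0, 0, 0], 0],
  ],
  claw=0.6,
)

```text
clock: 22.55
tcp_pos: [0.5141, 0.1632, 0.3492]
orientation: [-0.244, 0.97, -0.0, 0.0]
contact_force: [-0.3, -0.1, -0.2]
gripper_width: 0.0683
grasp_force: 0.0
```

Request:
drive_tool(
  deltas=[
    [[0, 0, -0.015], 0],
    [[0, 0, -0.025], 0],
    [[0, 0, -0.04], 0],
    [[0, 0, -0.04], 0],
    [[0, 0, -0.03], 0],
    [[0, 0, 0], 0],
    [[0, 0, 0], 0],
    [[0, 0, 0], 0],
  ],
)

```text
clock: 23.35
tcp_pos: [0.5137, 0.1632, 0.4977]
orientation: [-0.244, 0.97, 0.0, -0.001]
contact_force: [-0.7, 0.4, -0.6]
gripper_width: 0.0686
grasp_force: 0.0
```

```bash
python3 f.py;  python3 - <<'E'
from h import *
c=r.read_camera("scene"); w=r.read_camera("wrist")
cv2.imwrite("pics/c7.png",np.hstack([cv2.resize(c["frame"][110:230,335:435],(333,400),interpolation=2),w["frame"][:,90:550]])[:,:,::-1])
E
```

```text
[ 0.5138  0.1632  0.4977  0.1121  0.0641 -0.1733  0.0045  0.0024 -0.0116] [0.4395 0.398  0.315 ]
lateral tool [-0.1291  0.0034]
```

View pics/c7.png

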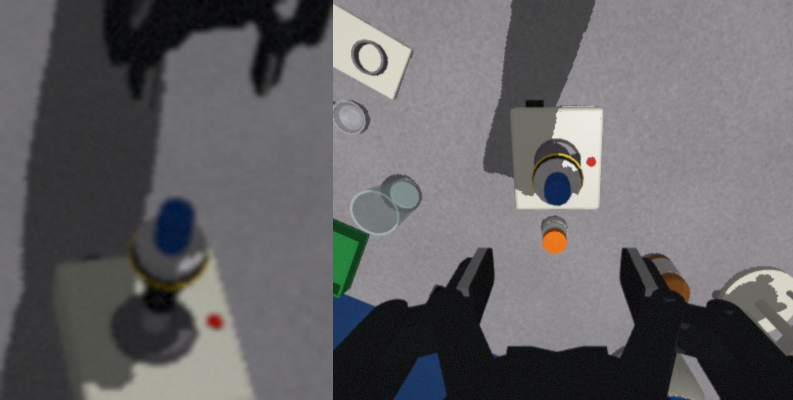

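Run:
```python
from h import *
np.set_printoptions(precision=4,suppress=True)
R=[]
for n,B in(("scene",(360,410,150,200)),("wrist",(280,350,150,230))):
    c=r.read_camera(n); m=blobs(c,(100,120,30),(130,255,255),B); ys,xs=np.nonzero(m); uv=np.array([xs.mean(),ys.mean()]); R.append(ray(c,uv)); print(n,len(xs),uv, atz(c,uv,.193))
    for ln in (-.12,0,.12):
        d=np.array([-.474*ln,.881*ln,1]); p=np.array([.5138,.163,.1115])
        t=np.linspace(0,2*np.pi,60); Q=np.vstack([p+d*(h)+np.c_[.013*np.cos(t),.013*np.sin(t),0*t] for h in(.063,.100)])
        M=cv2.moments(cv2.convexHull(proj(c,Q).astype(np.float32))); print(ln,M["m10"]/M["m00"],M["m01"]/M["m00"])
print(tri(R))
```

```text
scene 144 [386.9167 177.6597] [0.5149 0.1637 0.193 ]
-0.12 382.6894405280143 177.54689857354697
0 386.779670630327 177.1303091347315
0.12 390.85855248153587 176.71478245742048
wrist 683 [313.9941 188.0835] [0.5133 0.1635 0.193 ]
-0.12 302.87320545482453 189.29699819729967
0 313.3312298722423 189.4116652551887
0.12 323.7881758615076 189.31614338819386
(array([0.5137, 0.1636, 0.1916]), [np.float64(6.180925800529674e-05), np.float64(6.18092580053182e-05)])
```

The cone is upright (lean under 0.01 rad), released, and the gripper is clear, so I'm handing it in.

```bash
python3 -c "
from plant import r
print(r.finish_job())"
```

```text
the job is handed in; nothing more can be done
None
```

The blue-capped insert was pressed home by about 2.6–3 mm and rocked an estimated 0.12 rad (7°) each way. I then released it, upright in the cup, and handed the job in; no verdict came back.

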